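# Push the sprayed drawer front through the narrow mouth of the drying bay

### The arm

A 6-joint arm with a two-finger parallel gripper is mounted at the origin on the work surface. World frame = base frame: x ahead of the robot, y to its left, z up, the work surface at z = 0. Lengths are in m, angles in rad, forces in N, time in s.
With the tool pointing down it reaches from about 0.375 to 0.975 m from the base axis. Payload 3.8 kg.
Tool frame: the origin (TCP) lies on the centre line of the jaws, within the pads' length; the fingertips stand 25 mm ahead of it and the grasp point (between the pads) lies 6 mm ahead of it; z points along the fingers, y is the line along which they close (so a half turn about z gives the same grasp; the last joint's range is limited). The gripper opens to 85 mm and grips with 20 to 120 N. Pads are 22 mm wide; open, the fingers measure 114 mm over their backs; the gripper's body (76 mm by 85 mm) begins 54 mm behind the grasp point. The pads swing forward as they close: fully open they stand 13 mm farther back than shut.
Start: joints at [-1.34, 0.264, 1.604, -0, 1.274, -0.037], TCP at [0.179, -0.651, 0.256] pointing down, gripper open.
Joint ranges: [-2.63, 2.63], [-0.94, 2.18], [0.31, 2.57], [-1.31, 4.45], [0, 2.66], [-2.55, 2.55]. Speed limits (rad/s): [2.57, 2.57, 3.14, 3.14, 3.14, 3.14].

### API

Orientations are given as a 3x3 rotation matrix whose columns are the frame's x, y, z axes.
In Python, from bench import state, eyes, env gives the robot as it stands. The module is installed in compiled form; this text tells all that it offers.
- The arm moves only by the tool servo_tool, never from a script. Its argument "increments" is a list that holds one entry, the list of rows, each a list of 7 numbers: the shift along the world's x, y, z in m, then the turn, a rotation vector about the world's x, y, z in rad, then the opening in per cent of the stroke, from 0 (shut) to 100 (fully open). A call has 1 to 8 rows; each row shifts and turns the commanded pose from where the row before left it; what a row does not reach is not made up. A row lasts 1/12 s, in which the tool goes at most 41.7 mm and 7.16 degrees, less where a joint would pass 70% of its speed; a pose out of reach is approached as far as the arm can. A call is refused whole if a number of a shift passes 0.0417 or a number of a turn 0.125, either way. A call with a gripper value outside its range is refused whole. The fingers move at their own pace and stop on an object; "newtons" is the grip in N (left out, the last holds). Time passes only in rows, so rows that do not move let the fingers close. It gives the time, the measured TCP pose, the force, the opening and the grip force at its end, in the units of the state.
- state(): the state, without advancing time (a new reading comes with each control period).
- eyes.capture(name): name is "side" or "top" or "wrist"; returns (picture, depth): 400x640x3 uint8, blue, green, red; 400x640 float32, m along the optical axis (not along the pixel's ray), 0 where there is no reading.
- eyes.get_calibration(name): a dict with "fx", "fy", "cx", "cy" (pixels), "eye" and "attitude" of the camera in the world; the wrist camera has in their place "hand_eye" (4x4, takes a point from camera to tool coordinates, whose origin is the TCP and whose axes are the flange's). Camera axes: x right, y down, z forward; pixel columns grow to the right and rows downward; lengths in m; the calibration is good to about 2 mm. A picture is of the moment at which its call begins: read the wrist's pose just before it. get_calibration takes no time and is no camera call.
- env.close_job(): hands the job in; it is judged then, once.
The state is a dict: "time": time; "qpos": joint angles; "qvel": joint speeds; "tau": joint torques, N m; "position": TCP position; "eef_rot": TCP orientation; "force": force on the tool from outside, world axes, zero at the start; "torque": the same for the moment, N m; "gripper_width": opening from 0.0 (shut) to 1.0 (fully open); "finger_force": force on a finger pad.
Only numpy, scipy, OpenCV 4.12 (cv2) and the standard library are available. Lean on these libraries where they do the work, as an engineer would, in place of code of your own. Each camera call takes 0.05 s, during which the arm holds its last target. There are 200 camera calls.

### The job

Push the freshly sprayed drawer front across the bench, through the narrow mouth of the infrared drying bay, until it lies square against the stop bar at the back. The raised face is wet: push only on the plain edges of the board below it, gently, let nothing touch the face, and keep the board flat on the bench without lifting it. Leave the tin, the cup and the sanding block where they stand.

Things in the scene. Friction and masses are not known exactly. Their poses are not given: they have to be found in the camera images.
- front: Small drawer front lying flat: 120 mm (its x) by 100 mm (its y), about 0.16 kg; 1 to 2 N slides it. A bare-MDF plate 14 mm thick with square upright edges, which may be pushed; the raised white face on it is set in 10 mm all round. Origin: centre of the underside. Starts before the mouth, off to one side and turned up to 20 degrees, a 100 mm edge towards the mouth.
- front_face: The wet raised face, fixed on the drawer front: 100 mm (x) by 80 mm (y), 6 mm thick, from 14 to 20 mm above the bench. Origin: centre of its underside, 14 mm above the board's origin; same axes. Not to be touched.
- bay: Infrared drying bay fixed to the bench: a low pen of sheet aluminium, open above, walls 40 mm high and 4 mm thick, floor level with the bench. Origin: middle of its mouth at bench level; x points straight into the bay, y left, z up. Front wings at x = 0 run from the mouth to the side cheeks (inner faces at y = +-100 mm); back wall at x = 160 mm. Before the mouth 200 mm are clear but for the board.
- bay_post_left (a point): Foot of the rolled edge at the left of the mouth, on its axis: a round steel post 16 mm across and 40 mm high, at (0, +61 mm) in the bay's frame.
- bay_post_right (a point): The same at the right of the mouth, at (0, -61 mm) in the bay's frame. The mouth between the two posts is 106 mm clear: only the 100 mm width of the board fits.
- bay_stop (a point): Middle of the stop bar's near face, at bench level, at (136 mm, 0) in the bay's frame; the steel bar is 150 mm long (along y), 20 mm high. A board square against it has its centre at x = 76 mm in the bay's frame and lies wholly past the mouth. Behind the back wall stands the lamp: a casing 300 mm wide with its knobs, x = 165 to 250 mm, its top 105 mm above the bench.
- tin: Bystander: round metal paint tin, 90 mm across, 107 mm high, 0.9 kg. Origin: centre of its underside.
- cup: Bystander: open white plastic mixing cup, 76 mm across the rim, 90 mm high, light. Origin: centre of its underside.
- block: Bystander: cork sanding block with a wooden grip, 115 mm (x) by 66 mm (y), 37 mm high. Origin: centre of its underside.
- gun_stand: Bystander, fixed to the bench: a gravity-feed spray gun with a white cup, hung in its stand; round foot 110 mm across, 330 mm high in all, reaching about 90 mm from its axis. Origin: centre of the foot's underside.
Things that resemble listed ones, but are neither listed nor needed, are in the scene too. Of the things that look like the front, take the one that is farthest to the robot's right at the start.

How it is judged:
At the end, for the whole second after the job is handed in: The drawer front lies flat and still inside the bay, wholly past the mouth, its leading edge within 6 mm of the stop bar and square to it within 0.08 rad (4.5 degrees) (x of front in the frame of bay above 0.07 m and y of front in the frame of bay between -0.055 and 0.055 m and angle between the x axis of front and the x axis of bay, either way round below 0.08 rad and height (world z) of front below 0.004 m and angle between front's own z axis and vertical below 0.05 rad and linear speed of front below 0.01 m/s); the robot touches nothing.
It fails at once if the wet face is touched (contact force between any of the fingers, the arm and front_face above 0.3 N).
It fails at once if the drawer front is lifted or tipped (height (world z) of front above 0.01 m or angle between front's own z axis and vertical above 0.12 rad).
It fails at once if the drawer front is rammed or forced against the bay (over 40 N) (contact force between front and bay above 40 N).
It fails at once if the tin, the cup or the sanding block is disturbed (moved over 20 mm) (distance of any of tin, cup, block from where it was at the start of the episode above 0.02 m).
It also fails if it takes over 61 s, if anything falls off the work surface, if the arm or the gripper's body presses on something with over 40 N, if the wrist force passes 120 N, or if a joint passes its speed limit or range.

## Working session

There is one attempt and no reset: what is moved stays moved. The work goes in short steps, Python scripts to look and compute and a tool call to move; the robot and the scene stay as the last step left them, time stands still between calls to the robot, and variables do not carry over. Pictures are saved under pics/ and viewed, at most 10 in all, crops included, and the job is handed in when it is done.

Besides the shell and the picture viewer there is one more tool, called after ">>>" as name([rows], argument=value, ...), one row to a line, values as JSON. servo_tool: Moves the arm, as the interface text tells. Its arguments: {"type":"object","properties":{"increments":{"type":"array","items":{"type":"array","items":{"type":"array","items":{"type":"number"}}}},"newtons":{"type":"number"}},"required":["increments"]}

```bash
mkdir -p pics
cat > h.py <<'E'
import numpy as np, cv2
from bench import state, eyes, env
def ray(cal,u,v,z):
    "world point on plane z for pixel u,v (static camera)"
    R=np.array(cal["attitude"]);e=np.array(cal["eye"])
    d=R@np.array([(u-cal["cx"])/cal["fx"],(v-cal["cy"])/cal["fy"],1.])
    return e+d*(z-e[2])/d[2]
E
python3 - <<'E'
from h import *
for n in("top","side"):
    c=eyes.get_calibration(n);print(n,c)
    p,d=eyes.capture(n);cv2.imwrite(f"pics/{n}0.png",p);np.save(f"pics/{n}0.npy",d)
s=state();print(s)
E
```

```text
top {'fx': 374.5030191902921, 'fy': 374.5030191902921, 'cx': 327.0587245498481, 'cy': 205.32944771209657, 'eye': array([0.33385004, 0.00945369, 1.03834569]), 'attitude': array([[-0.02379759, -0.99355362,  0.11083713],
       [-0.99945196,  0.02619642,  0.02023687],
       [-0.02300995, -0.1102948 , -0.99363253]])}
side {'fx': 420.1045171918176, 'fy': 420.1045171918176, 'cx': 320.5982394307802, 'cy': 203.98568710854954, 'eye': array([0.1264298 , 1.08272625, 0.76933915]), 'attitude': array([[-0.95664729, -0.16162867,  0.24228524],
       [-0.29122714,  0.52066574, -0.80255464],
       [ 0.00356622, -0.83832175, -0.54516412]])}
{'time': 0.1, 'qpos': array([-1.33987006e+00,  2.64714844e-01,  1.60526444e+00, -2.26103947e-05,
        1.27369126e+00, -3.69261263e-02]), 'qvel': array([-0.00190562, -0.00225711, -0.00236572,  0.00165941, -0.00136717,
       -0.00029593]), 'tau': array([-9.34658175e-06, -5.16708255e+01, -3.68590450e+01, -1.45457493e-04,
        6.31988427e-03, -1.52921712e-05]), 'position': array([ 0.17847892, -0.65033465,  0.25504693]), 'eef_rot': array([[ 9.64339764e-01,  2.64666908e-01, -4.96630403e-04],
       [ 2.64667368e-01, -9.64337655e-01,  2.01777737e-03],
       [ 5.51194996e-05, -2.07726481e-03, -9.99997841e-01]]), 'force': array([-0.69764786,  0.07504456, -0.28065584]), 'torque': array([0.01982999, 0.0267034 , 0.01792644]), 'finger_force': 0.0, 'gripper_width': 1.0026352232693143}
```

View pics/top0.png

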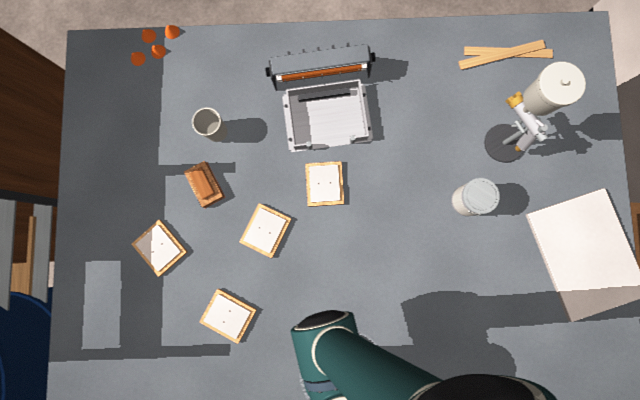

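View pics/side0.png

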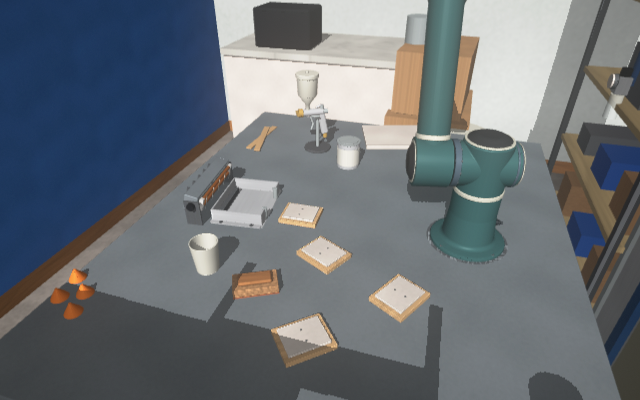

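The top view shows four drawer-front look-alikes, at (325,184), (266,230), (228,315) and (159,248). The one farthest to the robot's right (image right is −y) is (325,184), just before the bay mouth at about (327,148). The side view shows the same four boards, with the chosen one at (301,214). Next I measure the bay and that board, and check it in a crop.

```bash
cat >> h.py <<'E'
def board(p,cal,roi):
    "board rect from top view: wood+face mask, rim at z=.014"
    x0,y0,x1,y1=roi
    hsv=cv2.cvtColor(p[y0:y1,x0:x1],cv2.COLOR_BGR2HSV).astype(int)
    wood=((hsv[...,0]>8)&(hsv[...,0]<28)&(hsv[...,1]>70)&(hsv[...,2]>90)).astype(np.uint8)
    cs=cv2.findContours(wood,cv2.RETR_EXTERNAL,cv2.CHAIN_APPROX_NONE)[0]
    c=max(cs,key=cv2.contourArea).reshape(-1,2)+[x0,y0]
    w=np.array([ray(cal,u,v,.014)[:2] for u,v in c])
    return cv2.minAreaRect((w*1000).astype(np.float32))
E
python3 - <<'E'
from h import *
p=cv2.imread("pics/top0.png");d=np.load("pics/top0.npy");c=eyes.get_calibration("top")
print(board(p,c,(295,152,355,215)))
# height map over bay
v,u=np.mgrid[70:215,265:390];z=d[70:215,265:390]
P=np.stack([(u-c["cx"])/c["fx"]*z,(v-c["cy"])/c["fy"]*z,z],-1)@np.array(c["attitude"]).T+c["eye"]
print("bench z",np.median(P[-20:,:25,2]))
m=(P[...,2]>.03)&(P[...,2]<.05)&(v>84)
cv2.imwrite("pics/m.png",np.hstack([cv2.resize(p[70:215,265:390],None,fx=3,fy=3,interpolation=cv2.INTER_CUBIC),cv2.cvtColor(cv2.resize(m.astype(np.uint8)*255,None,fx=3,fy=3,interpolation=0),cv2.COLOR_GRAY2BGR)]))
E
```

```text
((509.57452392578125, 36.50067138671875), (121.38227081298828, 101.26859283447266), 2.134503126144409)
bench z 0.0004587081090259293
```

View pics/m.png

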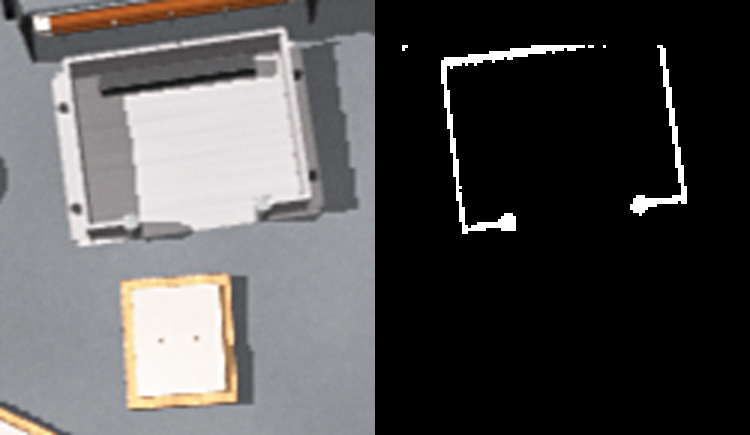

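The crop confirms a bare-wood rim with a white raised face (crop (180,340)). The height mask gives the post tops at pixels (309,144) and (353,138). Now I fit the bay frame.

Run:
```python
from h import *
d=np.load("pics/top0.npy");c=eyes.get_calibration("top")
v,u=np.mgrid[84:160,265:390];z=d[84:160,265:390]
P=np.stack([(u-c["cx"])/c["fx"]*z,(v-c["cy"])/c["fy"]*z,z],-1)@np.array(c["attitude"]).T+c["eye"]
m=((P[...,2]>.03)&(P[...,2]<.05)).astype(np.uint8)
# posts: blobs surviving erosion of thin walls
o=cv2.morphologyEx(m,cv2.MORPH_OPEN,np.ones((4,4),np.uint8))
n,l,st,ce=cv2.connectedComponentsWithStats(o)
for i in range(1,n): 
    a,b=ce[i]+[265,84]; print(st[i],a,b,ray(c,a,b,.04))
# walls: cast onto z=.04
def fit(mask):
    q=np.array([ray(c,a,b,.04)[:2] for a,b in zip(u[mask],v[mask])])
    vx,vy,x,y=cv2.fitLine(q.astype(np.float32),cv2.DIST_HUBER,0,1e-3,1e-3).ravel()
    return len(q),np.degrees(np.arctan2(vy,vx)),x,y
M=m>0
print("left",fit(M&(u<297)&(v>95)&(v<143)&(u>285)))
print("right",fit(M&(u>355)&(v>90)&(v<132)))
print("back",fit(M&(v<93)&(u>290)&(u<340)))
s=state();print(s["position"])
```

```text
[60  0 11  4 37] 329.6216216216216 85.21621621621621 [0.78107101 0.01465706 0.04      ]
[87 53  5  5 24] 353.9166666666667 138.91666666666666 [ 0.62578832 -0.04793228  0.04      ]
[43 59  5  5 25] 310.0 145.0 [0.61238929 0.07248128 0.04      ]
left (79, np.float32(6.3476987), np.float32(0.7008114), np.float32(0.12619253))
right (80, np.float32(6.4573293), np.float32(0.6964931), np.float32(-0.0786991))
back (132, np.float32(-83.92315), np.float32(0.7774016), np.float32(0.060294457))
[ 0.17847892 -0.65033465  0.25504693]
```

>>> servo_tool([
  [[0.0139, 0.032, 0, 0, 0, 0.0884, 50], [0.0139, 0.032, 0, 0, 0, 0.0884, 50], [0.0139, 0.032, 0, 0, 0, 0.0884, 50], [0.0139, 0.032, 0, 0, 0, 0.0884, 50], [0.0139, 0.032, 0, 0, 0, 0.0884, 50], [0.0139, 0.032, 0, 0, 0, 0.0884, 50], [0.0139, 0.032, 0, 0, 0, 0.0884, 50], [0.0139, 0.032, 0, 0, 0, 0.0884, 50]],
])

```text
time: 0.77
position: [0.2899, -0.393, 0.2557]
eef_rot: [[0.558, 0.83, -0.0], [0.83, -0.558, 0.001], [0.0, -0.001, -1.0]]
force: [0.6, 0.2, -0.0]
gripper_width: 0.5
finger_force: 0.0
```

>>> servo_tool([
  [[0.0139, 0.032, 0, 0, 0, 0.0884, 50], [0.0139, 0.032, 0, 0, 0, 0.0884, 50], [0.0139, 0.032, 0, 0, 0, 0.0884, 50], [0.0139, 0.032, 0, 0, 0, 0.0884, 50], [0.0139, 0.032, 0, 0, 0, 0.0884, 50], [0.0139, 0.032, 0, 0, 0, 0.0884, 50], [0.0139, 0.032, 0, 0, 0, 0.0884, 50], [0.0139, 0.032, 0, 0, 0, 0.0884, 50]],
])

```text
time: 1.43
position: [0.401, -0.1372, 0.256]
eef_rot: [[-0.115, 0.993, -0.0], [0.993, 0.115, 0.0], [0.0, -0.0, -1.0]]
force: [0.0, 0.2, 0.2]
gripper_width: 0.502
finger_force: 0.0
```

>>> servo_tool([
  [[0.0139, 0.032, 0, 0, 0, 0, 50], [0.0139, 0.032, 0, 0, 0, 0, 50], [0.0139, 0.032, 0, 0, 0, 0, 50], [0.0139, 0.032, 0, 0, 0, 0, 50], [0.0139, 0.032, 0, 0, 0, 0, 50], [0.0139, 0.032, 0, 0, 0, 0, 50], [0.0139, 0.032, 0, 0, 0, 0, 50], [0.0139, 0.032, 0, 0, 0, 0, 50]],
])

```text
time: 2.1
position: [0.5122, 0.1188, 0.2558]
eef_rot: [[-0.112, 0.994, -0.001], [0.994, 0.112, -0.0], [-0.0, -0.001, -1.0]]
force: [0.2, -0.9, 0.7]
gripper_width: 0.5
finger_force: 0.0
```

```bash
cat >> h.py <<'E'
def wcal():
    s=state();c=eyes.get_calibration("wrist");T=np.eye(4);T[:3,:3]=s["eef_rot"];T[:3,3]=s["position"]
    W=T@np.array(c["hand_eye"]);c["attitude"]=W[:3,:3];c["eye"]=W[:3,3];return c
B0=np.array([.619,.0135]);BA=np.radians(6.35)
RB=np.array([[np.cos(BA),-np.sin(BA)],[np.sin(BA),np.cos(BA)]])
tobay=lambda w:RB.T@(np.asarray(w)[:2]-B0)
E
python3 - <<'E'
from h import *
c=wcal();p,d=eyes.capture("wrist");cv2.imwrite("pics/w1.png",p);np.save("pics/w1.npy",d);np.savez("pics/w1c.npz",**c)
print(c)
E
```

```text
{'fx': 276.69290550244784, 'fy': 276.69290550244784, 'cx': 318.8652822061557, 'cy': 198.58382219290823, 'hand_eye': array([[-7.26797716e-04, -9.50046408e-01, -3.12107824e-01,
         8.07228004e-02],
       [ 9.99999547e-01, -4.98452963e-04, -8.11398881e-04,
         1.11067308e-03],
       [ 6.15295523e-04, -3.12108272e-01,  9.50046340e-01,
        -1.18414426e-01],
       [ 0.00000000e+00,  0.00000000e+00,  0.00000000e+00,
         1.00000000e+00]]), 'attitude': array([[ 0.99383606,  0.1056903 ,  0.03345812],
       [ 0.11085296, -0.94409355, -0.31048187],
       [-0.00122732,  0.31227701, -0.9499903 ]]), 'eye': array([0.50439308, 0.19920447, 0.37424927])}
```

View pics/w1.png

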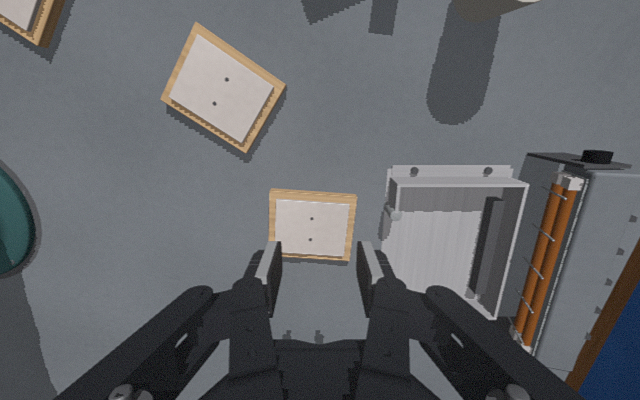

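The wrist view shows the chosen board at (312,225), the left post top at (393,214), the bay to the right, and the fingertips over the board's near side. I cross-check those positions.

Run:
```python
from h import *
p=cv2.imread("pics/w1.png");c=dict(np.load("pics/w1c.npz"));d=np.load("pics/w1.npy")
r=board(p,c,(255,180,365,266));print(r,"bay",tobay(np.array(r[0])/1000))
for e in [(270,188),(357,193)]: w=ray(c,*e,.014);print("corner",w,tobay(w))
v,u=np.mgrid[150:330,375:530];z=d[150:330,375:530]
P=np.stack([(u-c["cx"])/c["fx"]*z,(v-c["cy"])/c["fy"]*z,z],-1)@c["attitude"].T+c["eye"]
m=((P[...,2]>.034)&(P[...,2]<.05)).astype(np.uint8)
o=cv2.morphologyEx(m,cv2.MORPH_OPEN,np.ones((6,6),np.uint8))
n,l,st,ce=cv2.connectedComponentsWithStats(o)
for i in range(1,n):
    a=ce[i]+[375,150];w=ray(c,*a,.04);print(st[i],a,w,tobay(w))
```

```text
((510.23358154296875, 40.08440399169922), (119.39271545410156, 103.49751281738281), 2.2236735820770264) bay [-0.10515884  0.03845105]
corner [0.4496653  0.08909537 0.014     ] [-0.15993483  0.09386028]
corner [0.56778254 0.0951926  0.014     ] [-0.04186789  0.08685614]
[145  34   9  18 115] [523.88695652 192.60869565] [0.77230409 0.12662113 0.04      ] [0.16487493 0.09547142]
[135  53  14  41 264] [516.72727273 222.78787879] [0.77705868 0.08563582 0.04      ] [0.1650673 0.0542117]
[ 15  60  12  12 123] [395.53658537 215.53658537] [0.61757746 0.07802136 0.04      ] [0.00572236 0.06428284]
[133  96   6   6  36] [510.5 248.5] [0.78122468 0.0482332  0.04      ] [0.16507095 0.01657779]
[131 104   6   7  42] [508.5 257. ] [0.78274151 0.0353374  0.04      ] [0.16515217 0.00359334]
[129 113   6   6  36] [506.5 265.5] [0.78429161 0.02215867 0.04      ] [ 0.16523518 -0.00967598]
[127 120   6   7  42] [504.5 273. ] [0.78536233 0.01025133 0.04      ] [ 0.16498235 -0.02162869]
[122 141   6   6  36] [499.5 293.5] [ 0.78906206 -0.02344113  0.04      ] [ 0.16493295 -0.05552364]
[114 165   8   6  48] [492.5 317.5] [ 0.79197646 -0.06550402  0.04      ] [ 0.16317725 -0.0976508 ]
```

>>> servo_tool([
  [[0, 0, -0.032, 0, 0, 0, 50], [0, 0, -0.032, 0, 0, 0, 50], [0, 0, -0.032, 0, 0, 0, 50], [0, 0, -0.032, 0, 0, 0, 50], [0, 0, -0.032, 0, 0, 0, 50], [0, 0, -0.03, 0, 0, 0, 50], [0, 0, -0.025, 0, 0, 0, 50], [0, 0, -0.013, 0, 0, 0, 50]],
])

```text
time: 2.82
position: [0.509, 0.1163, 0.0243]
eef_rot: [[-0.111, 0.994, -0.006], [0.994, 0.111, -0.001], [-0.0, -0.006, -1.0]]
force: [-0.9, 0.3, -0.6]
gripper_width: 0.498
finger_force: 0.0
```

```bash
sed -i 's/\[.619,.0135\]/[.6205,.0155]/' h.py
python3 - <<'E'
from h import *
s=state();print(s["position"],tobay(s["position"]),s["force"])
p,d=eyes.capture("wrist");cv2.imwrite("pics/w2.png",p)
E
```

```text
[0.50897806 0.11630547 0.02433772] [-0.09968848  0.11252152] [-0.93552586  0.30544909 -0.55012299]
```

View pics/w2.png

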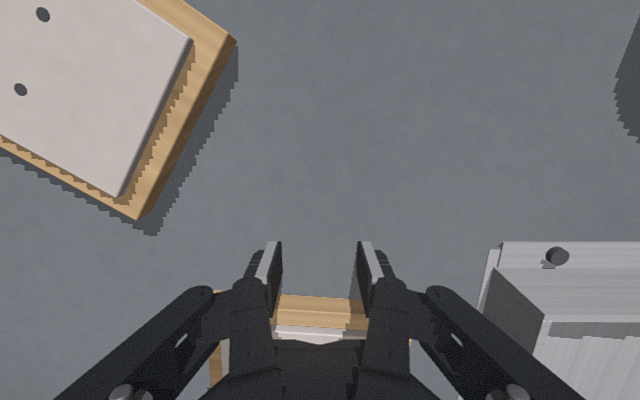

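The low view shows the fingertips at (270,260) and (370,260), clear beside the board's left edge at row 295. I push sideways now.

>>> servo_tool([
  [[0.0004, -0.004, 0.002, 0, 0, 0, 50], [0.0005, -0.004, 0, 0, 0, 0, 50], [0.0004, -0.004, 0, 0, 0, 0, 50], [0.0005, -0.004, 0, 0, 0, 0, 50], [0.0004, -0.004, 0, 0, 0, 0, 50], [0.0005, -0.004, 0, 0, 0, 0, 50], [0.0004, -0.004, 0, 0, 0, 0, 50], [0.0005, -0.004, 0, 0, 0, 0, 50]],
])

```text
time: 3.53
position: [0.5161, 0.0849, 0.0308]
eef_rot: [[-0.111, 0.994, 0.001], [0.994, 0.111, 0.001], [0.0, 0.001, -1.0]]
force: [-1.0, 3.5, 2.3]
gripper_width: 0.502
finger_force: 1.7
```

>>> servo_tool([
  [[0.0003, -0.0022, 0, 0, 0, 0, 50], [0.0003, -0.0022, 0, 0, 0, 0, 50], [0.0002, -0.0022, 0, 0, 0, 0, 50], [0.0003, -0.0022, 0, 0, 0, 0, 50], [0.0002, -0.0022, 0, 0, 0, 0, 50], [0.0003, -0.0022, 0, 0, 0, 0, 50], [0.0002, -0.002, 0, 0, 0, 0, 50], [0, 0, 0, 0, 0, 0, 50]],
])

```text
time: 4.2
position: [0.5178, 0.0694, 0.0303]
eef_rot: [[-0.111, 0.994, 0.0], [0.994, 0.111, -0.0], [-0.0, 0.0, -1.0]]
force: [1.4, 2.3, 1.4]
gripper_width: 0.501
finger_force: 0.8
```

```bash
cat > t.py <<'E'
from h import *
s=state();print(s["position"],tobay(s["position"]),s["force"])
p,d=eyes.capture("top");cv2.imwrite("pics/t.png",p)
r=board(p,eyes.get_calibration("top"),(295,110,365,215));print(r,"bay(top-cam frame)",RB.T@(np.array(r[0])/1000-[.619,.0135]))
E
python3 t.py
```

```text
[0.51779645 0.06942419 0.03026251] [-0.09610934  0.06495254] [1.35400043 2.29890674 1.40853528]
((519.1824340820312, -23.050682067871094), (120.46944427490234, 43.345497131347656), 4.083991527557373) bay(top-cam frame) [-0.10324773 -0.02528645]
```

>>> servo_tool([
  [[0.0002, -0.0018, 0, 0, 0, 0, 50], [0.0002, -0.0017, 0, 0, 0, 0, 50], [0, 0, 0, 0, 0, 0, 50], [0, 0, 0, 0, 0, 0, 50]],
])

```text
time: 4.58
position: [0.5178, 0.066, 0.0301]
eef_rot: [[-0.111, 0.994, -0.0], [0.994, 0.111, -0.0], [-0.0, -0.0, -1.0]]
force: [0.4, 0.2, 0.1]
gripper_width: 0.501
finger_force: 0.4
```

>>> servo_tool([
  [[-0.0011, 0.01, 0, 0, 0, 0, 50], [-0.0011, 0.01, 0, 0, 0, 0, 50], [-0.0011, 0.01, 0, 0, 0, 0, 50], [0, 0, 0.04, 0, 0, 0, 50], [0, 0, 0.04, 0, 0, 0, 50], [0, 0, 0.04, 0, 0, 0, 50], [0, 0, 0.04, 0, 0, 0, 50], [0, 0, 0.04, 0, 0, 0, 50]],
])

```text
time: 5.25
position: [0.5139, 0.0974, 0.2319]
eef_rot: [[-0.112, 0.994, -0.001], [0.994, 0.112, -0.0], [-0.0, -0.001, -1.0]]
force: [0.9, 0.6, 0.3]
gripper_width: 0.497
finger_force: 0.0
```

>>> servo_tool([
  [[-0.012, -0.0125, 0, 0, 0, -0.1208, 50], [-0.012, -0.0125, 0, 0, 0, -0.1208, 50], [-0.012, -0.0125, 0, 0, 0, -0.1208, 50], [-0.012, -0.0125, 0, 0, 0, -0.1208, 50], [-0.012, -0.0125, 0, 0, 0, -0.1208, 50], [-0.012, -0.0125, 0, 0, 0, -0.1208, 50], [-0.012, -0.0125, 0, 0, 0, -0.1208, 50], [0, 0, 0, 0, 0, -0.1208, 50]],
])

```text
time: 5.92
position: [0.4284, 0.0083, 0.2297]
eef_rot: [[0.759, 0.652, -0.002], [0.652, -0.759, -0.001], [-0.002, -0.0, -1.0]]
force: [-0.0, 0.3, 1.0]
gripper_width: 0.499
finger_force: 0.0
```

```bash
python3 t.py
python3 - <<'E'
from h import *
c=wcal();p,d=eyes.capture("wrist");cv2.imwrite("pics/w3.png",p);np.savez("pics/w3c.npz",**c)
E
```

```text
[0.42842174 0.00825475 0.22970548] [-0.19170116  0.01404338] [-0.00728294  0.28570378  1.00819634]Traceback (most recent call last):
  File "t.py", line 4, in <module>
    r=board(p,eyes.get_calibration("top"),(295,110,365,215));print(r,"bay(top-cam frame)",RB.T@(np.array(r[0])/1000-[.619,.0135]))
  File "h.py", line 14, in board
    c=max(cs,key=cv2.contourArea).reshape(-1,2)+[x0,y0]
      ~~~^^^^^^^^^^^^^^^^^^^^^^^^
ValueError: max() iterable argument is empty
```

View pics/w3.png

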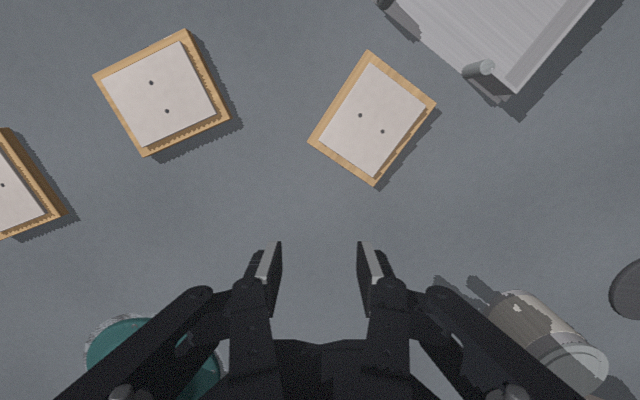

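The wrist view shows the whole board at (372,120) and the right post top at about (480,68). The turn is 34° short. I measure from this view.

Run:
```python
from h import *
p=cv2.imread("pics/w3.png");c=dict(np.load("pics/w3c.npz"))
r=board(p,c,(295,40,450,195));print(r,tobay(np.array(r[0])/1000))
for q in [(484,67)]: w=ray(c,*q,.04);print("right post",w,tobay(w))
```

```text
((516.9853515625, 5.233623504638672), (119.7986831665039, 100.24222564697266), 6.371230602264404) [-0.10401505  0.0012455 ]
right post [ 0.62938056 -0.04096466  0.04      ] [ 0.00258099 -0.05710045]
```

>>> servo_tool([
  [[0, 0, 0, 0, 0, -0.1, 50], [0, 0, 0, 0, 0, -0.1, 50], [0, 0, 0, 0, 0, -0.1, 50], [0, 0, 0, 0, 0, -0.1, 50], [0, 0, 0, 0, 0, -0.1, 50], [0, 0, 0, 0, 0, -0.1, 50], [0, 0, 0, 0, 0, 0, 50], [0, 0, 0, 0, 0, 0, 50]],
])

```text
time: 6.68
position: [0.4309, 0.0095, 0.2302]
eef_rot: [[0.993, 0.122, -0.0], [0.122, -0.993, 0.0], [-0.0, -0.0, -1.0]]
force: [-0.4, -0.8, 0.0]
gripper_width: 0.502
finger_force: 0.0
```

Run:
```python
from h import *
c=wcal();s=state();print(s["position"],tobay(s["position"]),s["eef_rot"])
p,d=eyes.capture("wrist");cv2.imwrite("pics/w4.png",p);np.savez("pics/w4c.npz",**c)
r=board(p,c,(250,60,400,240));print(r,tobay(np.array(r[0])/1000))
v,u=np.mgrid[0:400,0:640]
P=np.stack([(u-c["cx"])/c["fx"]*d,(v-c["cy"])/c["fy"]*d,d],-1)@c["attitude"].T+c["eye"]
b=(P[...,:2]-B0)@RB
m=((P[...,2]>.033)&(P[...,2]<.05)&(abs(b[...,0])<.02)&(abs(b[...,1])<.08)).astype(np.uint8)
o=cv2.morphologyEx(m,cv2.MORPH_OPEN,np.ones((6,6),np.uint8))
n,l,st,ce=cv2.connectedComponentsWithStats(o)
for i in range(1,n): w=ray(c,*ce[i],.04);print(st[i],ce[i],w,tobay(w))
```

```text
[0.43087398 0.00951938 0.23019565] [-0.1891241   0.01502902] [[ 9.92579285e-01  1.21599057e-01 -1.81308836e-04]
 [ 1.21599066e-01 -9.92579300e-01  3.65473771e-05]
 [-1.75519271e-04 -5.83231546e-05 -9.99999983e-01]]
((510.15655517578125, 4.2089691162109375), (105.4224853515625, 100.35965728759766), 6.618247985839844) [-0.11091527  0.00098241]
```

View pics/w4.png

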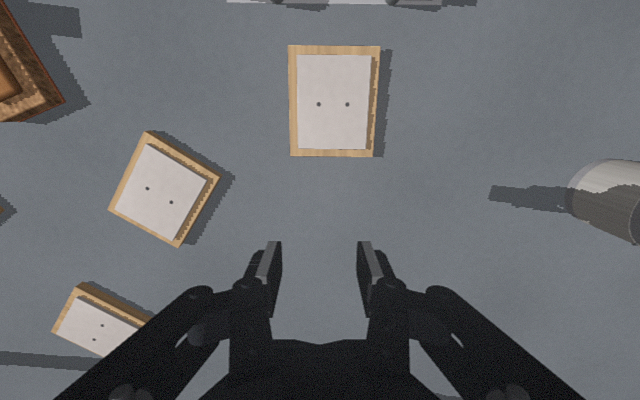

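The wrist view shows the board square at (335,100), but the bay has just left the frame. I move forward at height to see both posts and the board together.

>>> servo_tool([
  [[0.02, 0.0, 0, 0, 0, -0.01, 50], [0.02, 0.0, 0, 0, 0, 0, 50], [0.02, 0.0, 0, 0, 0, 0, 50], [0, 0, 0, 0, 0, 0, 50], [0, 0, 0, 0, 0, 0, 50]],
])

```text
time: 7.15
position: [0.4912, 0.009, 0.23]
eef_rot: [[0.994, 0.108, -0.001], [0.108, -0.994, 0.0], [-0.001, -0.0, -1.0]]
force: [-0.3, 0.1, -0.4]
gripper_width: 0.496
finger_force: 0.0
```

```bash
cat > w.py <<'E'
from h import *
c=wcal();s=state();print(s["position"],tobay(s["position"]),np.degrees(np.arctan2(s["eef_rot"][1,0],s["eef_rot"][0,0])),s["force"])
p,d=eyes.capture("wrist");cv2.imwrite("pics/w5.png",p)
r=board(p,c,(230,90,420,300));print(r,tobay(np.array(r[0])/1000))
v,u=np.mgrid[0:400,0:640]
P=np.stack([(u-c["cx"])/c["fx"]*d,(v-c["cy"])/c["fy"]*d,d],-1)@c["attitude"].T+c["eye"]
b=(P[...,:2]-B0)@RB
m=((P[...,2]>.033)&(P[...,2]<.05)&(abs(b[...,0])<.025)&(abs(b[...,1])<.08)).astype(np.uint8)
o=cv2.morphologyEx(m,cv2.MORPH_OPEN,np.ones((7,7),np.uint8))
n,l,st,ce=cv2.connectedComponentsWithStats(o)
for i in range(1,n): w=ray(c,*ce[i],.04);print(st[i],ce[i],w,tobay(w))
E
python3 w.py
```

```text
[0.4911603  0.00904372 0.23002587] [-0.12926026  0.00788852] 6.219596666636477 [-0.31197348  0.10404856 -0.44760638]
((517.2969360351562, 5.003849029541016), (118.51847839355469, 100.00128173828125), 6.18535852432251) [-0.10373079  0.00098268]
[257  45  16  17 225] [264.45777778  52.88444444] [0.61736077 0.07811427 0.04      ] [0.00380527 0.06257732]
[378  45  16  16 201] [385.39800995  52.49253731] [ 0.63071114 -0.042027    0.04      ] [ 0.00378591 -0.05830344]
```

View pics/w5.png

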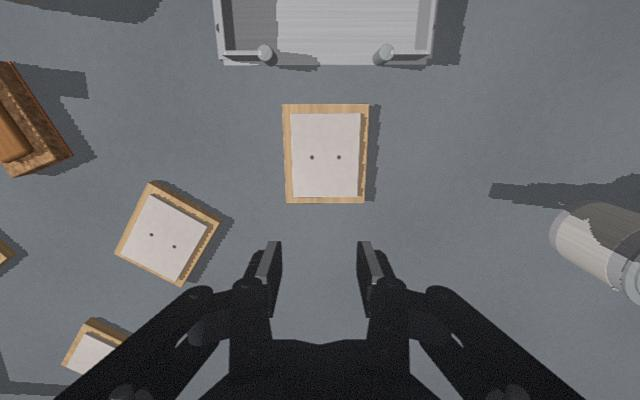

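Both posts are at (264,53) and (385,52) and the board at (326,155). The board is about 1 mm off the mouth centre and square within 0.2°. I go behind it and down.

>>> servo_tool([
  [[-0.0167, -0.0036, 0, 0, 0, 0.0015, 50], [-0.0167, -0.0036, 0, 0, 0, 0, 50], [-0.0167, -0.0036, 0, 0, 0, 0, 50], [-0.0166, -0.0035, 0, 0, 0, 0, 50], [0, 0, 0, 0, 0, 0, 50], [0, 0, -0.02, 0, 0, 0, 50], [0, 0, -0.035, 0, 0, 0, 50], [0, 0, -0.035, 0, 0, 0, 50]],
])

```text
time: 7.87
position: [0.4257, -0.0054, 0.1412]
eef_rot: [[0.994, 0.108, 0.006], [0.108, -0.994, -0.0], [0.006, 0.001, -1.0]]
force: [0.2, 0.2, -1.1]
gripper_width: 0.499
finger_force: 0.0
```

>>> servo_tool([
  [[0, 0, -0.03, 0, 0, 0, 50], [0, 0, -0.03, 0, 0, 0, 50], [0, 0, -0.03, 0, 0, 0, 50], [0, 0, -0.015, 0, 0, 0, 50], [0, 0, -0.006, 0, 0, 0, 50], [0, 0, 0, 0, 0, 0, 50], [0, 0, 0, 0, 0, 0, 50]],
])

```text
time: 8.45
position: [0.4246, -0.0054, 0.0298]
eef_rot: [[0.994, 0.108, 0.001], [0.108, -0.994, 0.0], [0.001, 0.0, -1.0]]
force: [-0.1, 0.2, -0.3]
gripper_width: 0.504
finger_force: 0.0
```

>>> servo_tool([
  [[0.006, 0.0007, -0.0015, 0, 0, 0.0015, 50], [0.006, 0.0006, 0, 0, 0, 0, 50], [0.006, 0.0007, 0, 0, 0, 0, 50], [0.005, 0.0006, 0, 0, 0, 0, 50], [0.005, 0.0005, 0, 0, 0, 0, 50], [0.005, 0.0006, 0, 0, 0, 0, 50], [0.005, 0.0005, 0, 0, 0, 0, 50], [0.005, 0.0006, 0, 0, 0, 0, 50]],
])

```text
time: 9.12
position: [0.467, -0.0006, 0.0276]
eef_rot: [[0.994, 0.109, -0.001], [0.109, -0.994, -0.0], [-0.001, -0.0, -1.0]]
force: [-3.6, -0.7, 3.1]
gripper_width: 0.498
finger_force: 1.9
```

```bash
sed -i 's/(230,90,420,300)/(190,150,450,400)/' w.py; python3 w.py
```

```text
[ 0.46699801 -0.00060042  0.0276282 ] [-0.15434096  0.00097594] 6.234964841915652 [-3.55478137 -0.68937753  3.05282986]
((503.6771240234375, 3.819660186767578), (50.29530715942383, 99.87640380859375), 6.196498870849609) [-0.11739801  0.00131213]
```

View pics/w5.png

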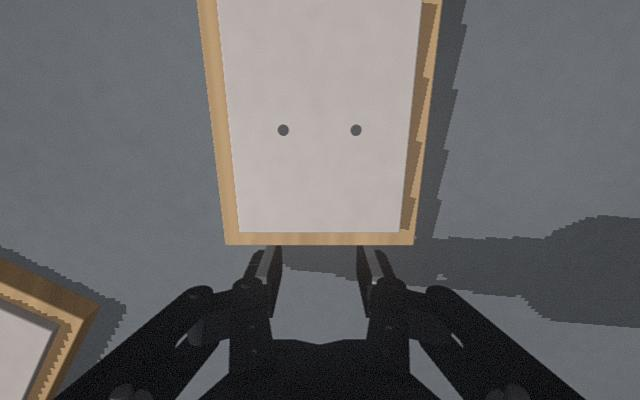

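The view shows both fingers square on the rear edge at (265,245) and (370,245), with the face clear. I keep pushing.

>>> servo_tool([
  [[0.005, 0.0007, 0, 0, 0, 0, 50], [0.005, 0.0006, 0, 0, 0, 0.001, 50], [0.005, 0.0006, 0, 0, 0, 0, 50], [0.005, 0.0006, 0, 0, 0, 0, 50], [0.005, 0.0006, 0, 0, 0, 0, 50], [0.005, 0.0006, 0, 0, 0, 0, 50], [0.005, 0.0006, 0, 0, 0, 0, 50], [0.005, 0.0006, 0, 0, 0, 0, 50]],
])

```text
time: 9.83
position: [0.5075, 0.0043, 0.0277]
eef_rot: [[0.994, 0.11, -0.0], [0.11, -0.994, 0.0], [-0.0, -0.0, -1.0]]
force: [-0.7, 0.3, -0.3]
gripper_width: 0.503
finger_force: 0.6
```

>>> servo_tool([
  [[0.004, 0.0005, 0, 0, 0, 0, 50], [0.004, 0.0004, 0, 0, 0, 0, 50], [0.004, 0.0005, 0, 0, 0, 0, 50], [0.004, 0.0004, 0, 0, 0, 0, 50], [0.004, 0.0004, 0, 0, 0, 0, 50], [0.004, 0.0005, 0, 0, 0, 0, 50], [0.004, 0.0004, 0, 0, 0, 0, 50], [0.004, 0.0005, 0, 0, 0, 0, 50]],
])

```text
time: 10.5
position: [0.5394, 0.0079, 0.0278]
eef_rot: [[0.994, 0.11, -0.0], [0.11, -0.994, -0.0], [-0.0, -0.0, -1.0]]
force: [-3.8, -0.6, 1.2]
gripper_width: 0.504
finger_force: 1.3
```

```bash
python3 w.py
```

```text
[0.53937503 0.00789044 0.02778823] [-0.08146888  0.00140969] 6.291629357121921 [-3.78347877 -0.56194845  1.20601707]
((576.2971801757812, 12.383914947509766), (49.76158142089844, 99.82410430908203), 6.252147674560547) [-0.04427627  0.00179194]
[ 459   71   65   45 1990] [486.91809045  93.19396985] [ 0.63152026 -0.04208918  0.04      ] [ 0.00458319 -0.05845471]
[ 102   72   78   45 2172] [148.40239411  94.00828729] [0.618012   0.07875307 0.04      ] [0.00452316 0.06314018]
[528  88  10  12 120] [532.5  93.5] [ 0.63320166 -0.05838814  0.04      ] [ 0.00445158 -0.07483965]
[539  88  10   9  86] [543.31395349  92.1627907 ] [ 0.63405792 -0.06208541  0.04      ] [ 0.00489366 -0.07860894]
```

>>> servo_tool([
  [[0.005, 0.0006, 0, 0, 0, 0, 50], [0.005, 0.0006, 0, 0, 0, 0.001, 50], [0.005, 0.0006, 0, 0, 0, 0, 50], [0.005, 0.0005, 0, 0, 0, 0, 50], [0.005, 0.0006, 0, 0, 0, 0, 50], [0.005, 0.0005, 0, 0, 0, 0, 50], [0.005, 0.0006, 0, 0, 0, 0, 50], [0.005, 0.0005, 0, 0, 0, 0, 50]],
])

```text
time: 11.22
position: [0.5795, 0.0125, 0.0278]
eef_rot: [[0.994, 0.111, -0.0], [0.111, -0.994, 0.0], [-0.0, -0.0, -1.0]]
force: [-1.2, -0.5, 0.2]
gripper_width: 0.5
finger_force: 0.8
```

>>> servo_tool([
  [[0.004, 0.0005, 0, 0, 0, 0, 50], [0.004, 0.0004, 0, 0, 0, 0, 50], [0.004, 0.0005, 0, 0, 0, 0, 50], [0.004, 0.0004, 0, 0, 0, 0, 50], [0.004, 0.0004, 0, 0, 0, 0, 50], [0.004, 0.0005, 0, 0, 0, 0, 50], [0.004, 0.0004, 0, 0, 0, 0, 50], [0.004, 0.0005, 0, 0, 0, 0, 50]],
])

```text
time: 11.88
position: [0.6114, 0.016, 0.0278]
eef_rot: [[0.994, 0.111, -0.0], [0.111, -0.994, 0.0], [-0.0, -0.0, -1.0]]
force: [-2.7, -0.1, 1.1]
gripper_width: 0.503
finger_force: 1.1
```

```bash
python3 w.py
```

```text
[0.61136906 0.01599514 0.02779581] [-0.00902016  0.001502  ] 6.3451879980715455 [-2.69693229 -0.0512166   1.0515824 ]
((648.282958984375, 20.585472106933594), (49.764835357666016, 100.19605255126953), 6.311907768249512) [0.02817497 0.00198143]
[ 143  247   61   37 1478] [177.07171854 265.35520974] [0.61980728 0.08018962 0.04      ] [0.00646631 0.06436935]
[ 435  247   70   36 1554] [464.07593308 264.96846847] [ 0.63385398 -0.04500468  0.04      ] [ 0.00658014 -0.06161044]
[244 264  31  45 690] [264.13043478 282.28115942] [0.61531326 0.04176945 0.04      ] [-0.00224947  0.02668194]
[364 265  30  19 416] [375.92548077 274.6875    ] [ 0.62472777 -0.00742333  0.04      ] [ 0.00166648 -0.02325029]
[363 285  11  24 242] [367.64049587 295.79338843] [ 0.61328913 -0.00560288  0.04      ] [-0.00950065 -0.02017587]
```

>>> servo_tool([
  [[0.002, 0.0002, 0, 0, 0, 0, 50], [0.002, 0.0002, 0, 0, 0, 0, 50], [0.0015, 0.0002, 0, 0, 0, 0, 50], [0.0015, 0.0002, 0, 0, 0, 0, 50], [0.0015, 0.0002, 0, 0, 0, 0, 50], [0.0015, 0.0001, 0, 0, 0, 0, 50], [0.0015, 0.0002, 0, 0, 0, 0, 50], [0.0015, 0.0001, 0, 0, 0, 0, 50]],
])

```text
time: 12.6
position: [0.6241, 0.0174, 0.0278]
eef_rot: [[0.994, 0.111, -0.0], [0.111, -0.994, -0.0], [-0.0, 0.0, -1.0]]
force: [-2.7, 0.2, 1.0]
gripper_width: 0.497
finger_force: 1.4
```

>>> servo_tool([
  [[0.001, 0.0001, 0, 0, 0, 0, 50], [0.001, 0.0001, 0, 0, 0, 0, 50], [0, 0, 0, 0, 0, 0, 50]],
])

```text
time: 12.85
position: [0.6264, 0.0176, 0.0278]
eef_rot: [[0.994, 0.111, 0.001], [0.111, -0.994, 0.0], [0.001, 0.0, -1.0]]
force: [-2.1, 0.1, 1.9]
gripper_width: 0.5
finger_force: 0.9
```

>>> servo_tool([
  [[0.001, 0.0001, 0, 0, 0, 0, 50], [0.001, 0.0001, 0, 0, 0, 0, 50], [0, 0, 0, 0, 0, 0, 50]],
])

```text
time: 13.1
position: [0.6284, 0.0178, 0.0278]
eef_rot: [[0.994, 0.111, 0.001], [0.111, -0.994, 0.0], [0.001, 0.0, -1.0]]
force: [-2.7, 0.2, 0.6]
gripper_width: 0.501
finger_force: 0.9
```

>>> servo_tool([
  [[0.001, 0.0001, 0, 0, 0, 0, 50], [0, 0, 0, 0, 0, 0, 50]],
])

```text
time: 13.27
position: [0.6288, 0.0178, 0.0277]
eef_rot: [[0.994, 0.111, -0.001], [0.111, -0.994, -0.0], [-0.001, -0.0, -1.0]]
force: [-3.9, -0.3, 2.3]
gripper_width: 0.501
finger_force: 1.7
```

>>> servo_tool([
  [[0.001, 0.0001, 0, 0, 0, 0, 50], [0, 0, 0, 0, 0, 0, 50]],
])

```text
time: 13.43
position: [0.6289, 0.0178, 0.0277]
eef_rot: [[0.994, 0.111, -0.003], [0.111, -0.994, -0.0], [-0.003, -0.0, -1.0]]
force: [-5.8, -1.6, 5.2]
gripper_width: 0.501
finger_force: 3.1
```

```bash
python3 w.py | head -2
```

```text
[0.62885205 0.01784673 0.027665  ] [0.00856036 0.00140858] 6.355843694192804 [-5.77820593 -1.56154681  5.19487743]
((665.48876953125, 22.430870056152344), (50.31470489501953, 99.80232238769531), 6.317184925079346) [0.04547932 0.00191252]
```

The board has stalled against the stop where expected. I back off and lift clear.

>>> servo_tool([
  [[-0.003, -0.0003, 0, 0, 0, 0, 50], [-0.01, -0.0011, 0, 0, 0, 0, 50], [-0.01, -0.0011, 0, 0, 0, 0, 50], [-0.01, -0.0011, 0, 0, 0, 0, 50], [0, 0, 0, 0, 0, 0, 50], [0, 0, 0.03, 0, 0, 0, 50], [0, 0, 0.04, 0, 0, 0, 50], [0, 0, 0.04, 0, 0, 0, 50]],
])

```text
time: 14.15
position: [0.5953, 0.0144, 0.1373]
eef_rot: [[0.994, 0.11, -0.004], [0.11, -0.994, 0.0], [-0.003, -0.001, -1.0]]
force: [1.4, -0.0, 0.5]
gripper_width: 0.501
finger_force: 0.0
```

>>> servo_tool([
  [[0, 0, 0.04, 0, 0, 0, 50], [0, 0, 0.04, 0, 0, 0, 50], [-0.02, 0, 0.03, 0, 0, 0, 50], [-0.02, 0, 0, 0, 0, 0, 50], [-0.02, 0, 0, 0, 0, 0, 50], [-0.02, 0, 0, 0, 0, 0, 50], [0, 0, 0, 0, 0, 0, 50], [0, 0, 0, 0, 0, 0, 50]],
])

```text
time: 14.82
position: [0.5164, 0.0144, 0.248]
eef_rot: [[0.994, 0.111, 0.001], [0.111, -0.994, 0.0], [0.001, 0.0, -1.0]]
force: [-0.3, 0.7, -0.5]
gripper_width: 0.5
finger_force: 0.0
```

Run:
```python
from h import *
s=state();print(s["position"],s["force"])
p,d=eyes.capture("top");c=eyes.get_calibration("top")
r=board(p,c,(280,78,375,170));print(r,RB.T@(np.array(r[0])/1000-[.619,.0135]))
w,_=eyes.capture("wrist")
cv2.imwrite("pics/end.png",np.vstack([cv2.resize(p[60:220,230:430],(400,320)),cv2.resize(w,(400,250))]))
```

```text
[0.516405   0.01439788 0.24801713] [-0.25486139  0.69269255 -0.49429157]Traceback (most recent call last):
  File "<stdin>", line 4, in <module>
  File "h.py", line 14, in board
    c=max(cs,key=cv2.contourArea).reshape(-1,2)+[x0,y0]
      ~~~^^^^^^^^^^^^^^^^^^^^^^^^
ValueError: max() iterable argument is empty
```

>>> servo_tool([
  [[0.03, 0.003, 0, 0, 0, 0, 50], [0.03, 0.003, 0, 0, 0, 0, 50], [0.03, 0.003, 0, 0, 0, 0, 50], [0, 0, 0, 0, 0, 0, 50], [0, 0, 0, 0, 0, 0, 50]],
])

```text
time: 15.28
position: [0.6088, 0.0234, 0.2468]
eef_rot: [[0.994, 0.111, -0.001], [0.111, -0.994, 0.0], [-0.001, -0.0, -1.0]]
force: [-0.6, 0.6, 0.3]
gripper_width: 0.499
finger_force: 0.0
```

```bash
sed -i 's/(190,150,450,400)/(270,30,380,240)/;s/w5.png/end.png/' w.py; python3 w.py
```

```text
[0.60879678 0.02344031 0.24675334] [-0.0107532   0.00918599] 6.3564038256413005 [-0.56199485  0.62419403  0.33870059]
((700.8263549804688, 26.333114624023438), (118.53250885009766, 99.84513854980469), 6.310340881347656) [0.0810317  0.00188242]
[270 159  11  13 130] [274.97692308 165.17692308] [0.61872362 0.07778689 0.04      ] [0.00512355 0.06210122]
[370 159  13  13 145] [376. 165.] [ 0.63216517 -0.04165613  0.04      ] [ 0.00527203 -0.05809565]
```

View pics/end.png

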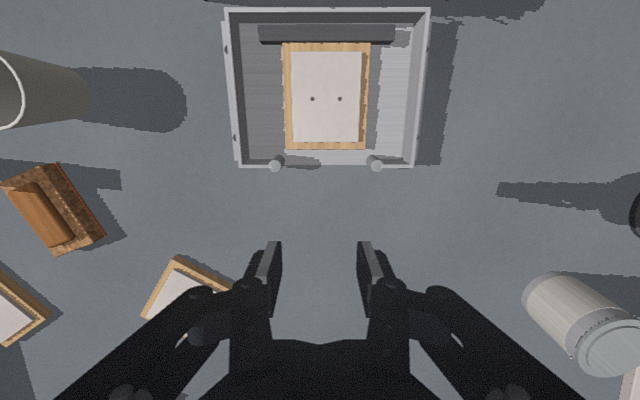

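The board lies square against the stop bar at (327,95). It is 76 mm past the post line, within 0.1° of square, and nothing is touching it. I hand the job in.

```bash
python3 -c "
from bench import env
print(env.close_job())"
```

```text
the job is handed in; nothing more can be done
None
```

The drawer front lies flat inside the bay, square against the stop bar to about 0.1° and 76 mm past the post line by the wrist camera; the job was handed in about 15 s in, with the robot clear and no verdict shown.

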